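# Raise the counterweighted print screen and register the blank

### The arm

A 7-joint arm with a two-finger parallel gripper is mounted at the origin on the work surface. World frame = base frame: x ahead of the robot, y to its left, z up, the work surface at z = 0. Lengths are in m, angles in rad, forces in N, time in s.
With the tool pointing down it reaches from about 0.4 to 0.85 m from the base axis. Payload 4.5 kg.
Tool frame: the origin (TCP) lies at the very end of the fingers, on their centre line; the grasp point (between the pads) lies 19 mm behind it; z points along the fingers, x is the direction in which the jaws open and shut, and the axes are right-handed (so a half turn about z gives the same grasp; the last joint's range is limited). The gripper opens to 88 mm and grips with 3 to 60 N. Pads are 18 mm wide; open, the fingers measure 123 mm over their backs; the gripper's body (75 mm by 187 mm) begins 45 mm behind the grasp point.
Start: joints at [1.183, 0.689, -0.195, 1.565, 0.157, 0.902, -0.215], TCP at [0.256, -0.57, 0.239] pointing down, gripper open.
Joint ranges: [-3.01, 3.01], [-0.46, 2.08], [-1.47, 1.51], [0.13, 2.56], [-1, 4.14], [0.04, 2.09], [-2.66, 2.66]. Speed limits (rad/s): [2.57, 2.57, 3.14, 3.14, 3.14, 3.14, 3.14].

### API

Orientations are given as a unit quaternion [x, y, z, w].
In Python, from plant import * gives the robot as it stands.
- The arm moves only by the tool apply_moves, never from a script. Its argument "series" is a list of rows, each an object of numbers: "x", "y", "z": the shift along the tool's x, y, z in units of 80 cm (1.0 is 80 cm); "wx", "wy", "wz": the turn, a rotation vector about the tool's x, y, z in units of pi rad (1.0 is pi rad); "fingers": the opening, from -1 (shut) to 1 (fully open), so that 0 is half open. In form: [{"x": .., "y": .., "z": .., "wx": .., "wy": .., "wz": .., "fingers": ..}, ...]. A call has 1 to 8 rows; each row shifts and turns the pose as measured when the row begins, along the tool's axes as they then stand; what a row does not reach is not made up. A row lasts 1/8 s, in which the tool goes at most 62.5 mm and 10.7 degrees, less where a joint would pass 70% of its speed; a pose out of reach is approached as far as the arm can. A call with a number of a shift or a turn outside -1 to 1 is refused whole. A call with a gripper value outside its range is refused whole. The fingers move at their own pace and stop on an object; "force" is the grip in N (left out, the last holds). Time passes only in rows, so rows that do not move let the fingers close. It gives the time, the measured TCP pose, the force and the opening at its end, in the units of the state.
- get_state(): the state, without advancing time (a new reading comes with each control period).
- snapshot(name): name is "side" or "top"; returns (picture, depth): 420x560x3 uint8, red, green, blue; 420x560 float32, m along the optical axis (not along the pixel's ray), 0 where there is no reading.
- camera_model(name): a dict with "camera_matrix" (3x3 intrinsics, pixels), "world_from_camera" (4x4, takes a point from camera to world coordinates). Camera axes: x right, y up, looking along -z (the intrinsics and any distortion apply to the point x, -y, -z); pixel columns grow to the right and rows downward; lengths in m; the calibration is good to about 2 mm. A picture is of the moment at which its call begins. camera_model takes no time and is no camera call.
- finish_job(): hands the job in, once; it reports no verdict.
The state is a dict: "clock": time; "q": joint angles; "qd": joint speeds; "joint_torque": joint torques, N m; "tool_pos": TCP position; "eef_rot": TCP orientation; "contact_force": force on the tool from outside, world axes, zero at the start; "moment": the same for the moment, N m; "opening": opening from 0.0 (shut) to 1.0 (fully open).
Only numpy, scipy, OpenCV 4.12 (cv2) and the standard library are available. Lean on these libraries where they do the work, as an engineer would, in place of code of your own. Each camera call takes 0.05 s, during which the arm holds its last target. There are 200 camera calls.

### The job

Set the screen press up for the next print. Put your fingertips under the lift bar at the front of the lowered screen and push it up past its balance point until the screen stays up by itself, keeping your fingers off the stretched mesh. Then slide the plywood blank along the platen with your fingertips, never lifting it, until it lies snug against the two far stops and the left stop; leave the other things on the table where they are, and finish clear of everything.

Things in the scene. Friction and masses are not known exactly. Their poses are not given: they have to be found in the camera images.
- press: one-station tabletop screen press, fixed: dark steel base plate, column at the far end, grey platen. Origin on the table (z = 0) under the platen's centre; x points from the lift bar to the hinge, away from the robot, y to the left, z up. Platen: x -80..80, y -110..110, top at z = 85 mm. Base plate: x -80..200, y -100..100, up to z = 16 mm. In front of x = -95 mm there is only the lift bar
- hinge_line (a point): middle of the screen's hinge line, which is parallel to the press's y: x = 115, z = 111.5 mm in the press's frame, between two grey cheeks. The counterweight's rod stands up from it to 262 mm above the table, leaning back, while the screen is lowered, and lies back when it is raised
- far_stops (a point): point on the platen's top half-way between the two far stops, in the plane of their near faces (press x = 45 mm). Each is a steel tab 25 mm wide and 8 mm high, centred 40 mm to either side (press y = -40 and 40 mm)
- left_stop (a point): point on the platen's top at the middle of the left stop's right-hand face (press x = 5, y = 80 mm): a steel tab 25 mm long in x and 8 mm high
- screen (a joint): angle of the hinged screen, rad: 0 lowered and level, grows as the front goes up, 1.4 at its raised stop. Aluminium frame 20 to 210 mm from the hinge line, 270 mm wide, 25 mm high, 14 mm above the platen. Below the balance point (between 0.6 and 0.85 rad) it falls shut; past it, its counterweight swings it on to 1.4 and keeps it there. It needs 2 to 3 N upward at the bar at first, then less
- lift_bar (a point): lift bar of the screen: horizontal round bar with a dark grip, 18 mm in diameter, 150 mm long along the press's y, on two flat straps (68 mm either side of its middle) in front of the frame; origin at its middle (the rules call it screen_c1). It is 240 mm from the hinge line and level with it when lowered (111.5 mm above the table), 21 mm clear of the frame, free below down to the table
- mesh (a point): the stretched printing mesh in the screen's frame, 140 x 220 mm, at the frame's underside, its centre 115 mm from the hinge line; origin at its centre. Not to be touched (the rules call it screen_c0)
- blank: loose plywood blank, 80 mm along its x, 130 mm along its y, 10 mm thick, 50 to 110 g; origin at the centre of its underside. It starts flat on the platen under the screen, a few centimetres short of the stops and up to 0.2 rad askew. Against all three stops its origin is at x = 5, y = 15, z = 85 mm in the press's frame, its axes parallel to the press's. It slides at about 1 N
- ink_jar: ink jar, 68 mm in diameter and 68 mm tall, standing on the table beside the press on its right; origin at the centre of its underside; leave alone
- tape_roll: roll of paper tape lying flat, 92 mm across, 24 mm high, on the table to the left of the press; origin at the centre of its underside; leave alone
- ink_knife: ink spatula, 200 mm long, lying on the table to the front left of the press; origin at the centre of its underside; leave alone
- squeegee: wooden squeegee with a rubber blade, 240 mm long, 125 mm broad, 30 mm high, lying flat on the left of the table; origin at the centre of its underside; leave alone
- spray_bottle: trigger spray bottle, 72 mm in diameter, 222 mm tall, on the right of the table; origin at the centre of its underside; leave alone
- ink_bottle_a: ink bottle, 54 mm in diameter, 150 mm tall, on the right of the table; origin at the centre of its underside; leave alone
- ink_bottle_b: slimmer ink bottle, 48 mm in diameter, 170 mm tall, on the right of the table; origin at the centre of its underside; leave alone

How it is judged:
On the way, in this order (a step that is already met when the one before it is completed fails the run):
1. the fingers push the lift bar up (value of joint screen above 0.25 rad and contact force between the fingers and screen_c1 above 0.2 N), for 0.05 s.
2. the screen has swung up to its stop and stays there with nothing on the lift bar (value of joint screen above 1.3 rad and contact force between the fingers and screen_c1 below 0.1 N), for 0.3 s.
3. the blank lies against the far and left stops (x of blank in the frame of press between 0.0015 and 0.0085 m and y of blank in the frame of press between 0.0115 and 0.0185 m and z of blank in the frame of press between 0.081 and 0.089 m and angle between the x axis of blank and the x axis of press, either way round below 0.045 rad), for 0.2 s.
At the end, for the whole second after the job is handed in: The screen stands raised by itself (over 1.3 rad) and the blank lies flat and still on the platen against the stops: its centre within 3.5 mm of its seated place both ways and its sides within 0.045 rad of the press's (all of step 3 and value of joint screen above 1.3 rad and velocity of joint screen below 0.05 rad/s and linear speed of blank below 0.01 m/s); the robot touches nothing.
It fails at once if the blank is lifted or tipped off the platen (z of blank in the frame of press above 0.093 m or z of blank in the frame of press below 0.075 m or angle between blank's own z axis and vertical above 0.15 rad).
It fails at once if the mesh is touched (contact force between any of the fingers, the arm and screen_c0 above 0.5 N).
It fails at once if another thing on the table is pushed about or tipped (distance of any of ink_jar, tape_roll, ink_knife, squeegee, spray_bottle, ink_bottle_a, ink_bottle_b from where it was at the start of the episode above 0.015 m).
It also fails if it takes over 67 s, if anything falls off the work surface, if the arm or the gripper's body presses on something with over 40 N, if the wrist force passes 120 N, or if a joint passes its speed limit or range.

## Working session

There is one attempt and no reset: what is moved stays moved. The work goes in short steps, Python scripts to look and compute and a tool call to move; the robot and the scene stay as the last step left them, time stands still between calls to the robot, and variables do not carry over. Pictures are saved under pics/ and viewed, about 8 in all and at most 12, crops included, and the job is handed in when it is done.

Besides the shell and the picture viewer there is one more tool, called after "Call:" by a JSON object that holds its "method" and its "body". apply_moves: Moves the arm, as the interface text tells. Its arguments: {"type":"object","properties":{"series":{"type":"array","items":{"type":"object","properties":{"x":{"type":"number"},"y":{"type":"number"},"z":{"type":"number"},"wx":{"type":"number"},"wy":{"type":"number"},"wz":{"type":"number"},"fingers":{"type":"number"}}}},"force":{"type":"number"}},"required":["series"]}

```bash
mkdir -p pics
cat > h.py <<'E'
from plant import *
import numpy as np, cv2
def save(n,f):
    p,d=snapshot(n); cv2.imwrite('pics/'+f+'.png',p[:,:,::-1]); np.savez('pics/'+f,p=p,d=d); return p,d
def cloud(n,d):
    c=camera_model(n);K=np.array(c["camera_matrix"]);T=np.array(c["world_from_camera"])
    v,u=np.indices(d.shape); P=np.stack([(u-K[0,2])/K[0,0]*d,-(v-K[1,2])/K[1,1]*d,-d],-1)
    return P@T[:3,:3].T+T[:3,3]
E
python3 - <<'E'
from h import *
s=get_state(); print(s)
for n in("top","side"):
    c=camera_model(n); print(c); p,d=save(n,n+"0")
E
```

```text
{'clock': 0.0, 'q': array([ 1.18281277,  0.68996781, -0.19450533,  1.56631146,  0.15728006,
        0.90249324, -0.21509434]), 'qd': array([ 6.15204719e-06, -4.42295560e-05,  2.68671979e-04,  2.05014016e-05,
       -9.10402284e-04,  1.33493576e-04,  1.87918951e-04]), 'joint_torque': array([-5.49461174e-05, -5.27556288e+01, -1.26664594e+00, -1.53428757e+01,
       -5.25832234e-02,  6.51410475e-03,  1.25886213e-04]), 'tool_pos': array([ 0.25557187, -0.56968428,  0.23792858]), 'eef_rot': array([ 8.39478516e-01, -5.43392141e-01, -7.82748209e-04, -4.35368676e-04]), 'contact_force': array([-0.14013183, -0.35669509,  0.49292472]), 'moment': array([0.00563619, 0.00023667, 0.02876219]), 'opening': 1.0012901630667372}
{'camera_matrix': array([[519.33190943,   0.        , 284.4821018 ],
       [  0.        , 519.33190943, 201.30097814],
       [  0.        ,   0.        ,   1.        ]]), 'world_from_camera': array([[ 1.83283717e-02,  9.91268967e-01, -1.30575291e-01,
         4.11747387e-01],
       [-9.99827440e-01,  1.85666526e-02,  6.07600433e-04,
        -2.69945008e-02],
       [ 3.02664152e-03,  1.30541623e-01,  9.91438210e-01,
         1.63027052e+00],
       [ 0.00000000e+00,  0.00000000e+00,  0.00000000e+00,
         1.00000000e+00]])}
{'camera_matrix': array([[505.19228797,   0.        , 282.49425142],
       [  0.        , 505.19228797, 212.50744936],
       [  0.        ,   0.        ,   1.        ]]), 'world_from_camera': array([[-0.81246724,  0.33676406, -0.47590646, -0.18534021],
       [-0.58268395, -0.49621259,  0.64362449,  0.99924458],
       [-0.01940117,  0.80022687,  0.59938348,  1.08513859],
       [ 0.        ,  0.        ,  0.        ,  1.        ]])}
```

View pics/top0.png

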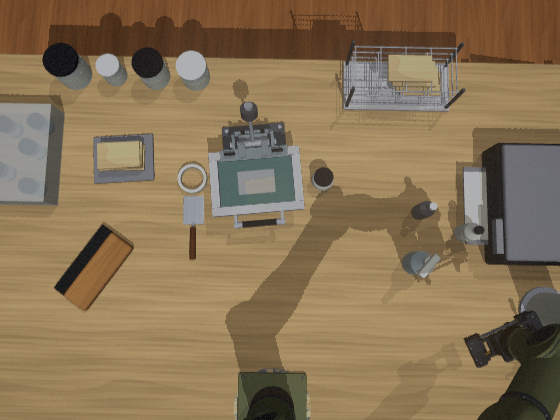

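View pics/side0.png

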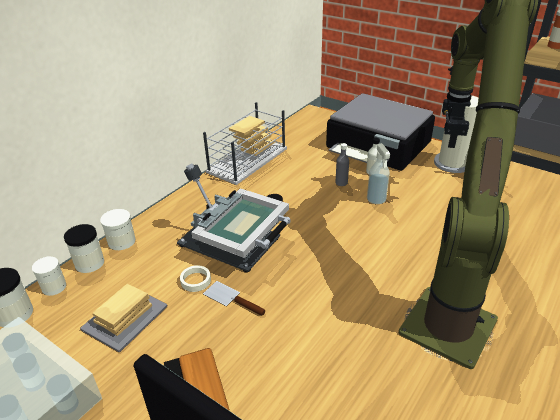

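The top view shows the press at about (255,180), with the lift bar at (258,223), the frame corners at about (210,150)–(302,212), the jar at (323,178), the tape at (192,178) and the knife at (193,225). The side view agrees. Next I'll measure the frame and bar from depth.

```bash
cat > m.py <<'E'
from h import *
for n,box in(("top",(195,85,315,250)),("side",(170,150,300,280))):
    z=np.load(f'pics/{n}0.npz'); P=cloud(n,z['d']); u0,v0,u1,v1=box
    Q=P[v0:v1,u0:u1]; C=z['p'][v0:v1,u0:u1].astype(int)
    m=(Q[...,2]>.117)&(Q[...,2]<.131)&(C.min(-1)>120)
    print(n,"frame n",m.sum(),"z",np.median(Q[m][:,2]), cv2.minAreaRect(Q[m][:,:2].astype(np.float32)*1000))
    g=(Q[...,2]>.10)&(Q[...,2]<.13)&(C.max(-1)<70)
    k,l,st,ce=cv2.connectedComponentsWithStats(g.astype(np.uint8))
    for i in range(1,k):
        if st[i,4]>25:
            q=Q[l==i]; print(" dark",st[i],ce[i]+[u0,v0],q.mean(0),cv2.minAreaRect(q[:,:2].astype(np.float32)*1000))
    # blank through the mesh
    b=(C[...,0]>150)&(C[...,2]<C[...,0]-15)&(Q[...,2]<.115)&(Q[...,2]>.07)
    if b.sum()>20: print(" blank",b.sum(),Q[b].mean(0),cv2.minAreaRect(Q[b][:,:2].astype(np.float32)*1000))
    for nm,(u,v) in dict(knife=(193,245),tape=(183,178),jar=(323,178)).items():
        if n=="top":print(nm,P[v,u])
E
python3 m.py
python3 -c "
import cv2
a=cv2.imread('pics/top0.png')[120:240,190:345];cv2.imwrite('pics/c.png',cv2.resize(a,None,fx=5,fy=5,interpolation=2))"
```

```text
top frame n 1889 z 0.12388533239495225 ((675.026611328125, 58.86278533935547), (277.4289855957031, 271.1863098144531), 6.596996784210205)
 dark [ 47 134  35   8 183] [259.04371585 222.54098361] [0.54684087 0.0451468  0.11939795] ((547.1790161132812, 45.17893600463867), (16.364107131958008, 98.364501953125), 5.862987518310547)
knife [0.48219927 0.25193717 0.02204377]
tape [ 0.69575399  0.29698127 -0.00313922]
jar [ 0.69065505 -0.14387908  0.07240365]
side frame n 1380 z 0.12447033476324443 ((674.5281372070312, 60.06544494628906), (276.1105651855469, 275.5906982421875), 6.103140354156494)
 dark [ 96  71  20  22 140] [276.17857143 231.25714286] [0.5430227  0.04854251 0.11800622] ((544.76025390625, 47.10243606567383), (18.486204147338867, 96.56404113769531), 5.690445899963379)
 blank 279 [0.66300072 0.05263471 0.10147419] ((765.1538696289062, -127.00213623046875), (261.24932861328125, 519.68212890625), 15.335094451904297)
```

View pics/c.png

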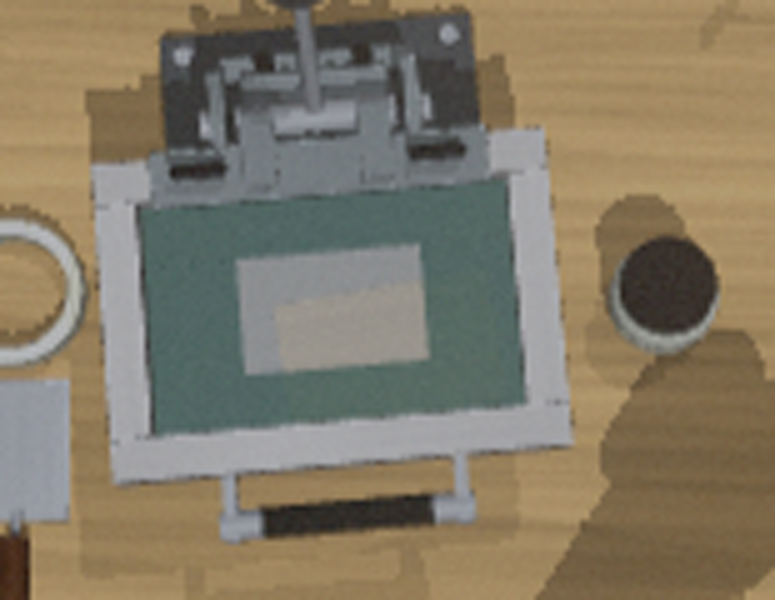

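The crop shows the blank through the mesh window, at about crop px (350,325), turned slightly against the press. The bar's grip is at crop px (348,513). Both cameras put the bar centre near (0.545, 0.046) with press yaw about 6° (0.105 rad). Frame top reads z=0.124, as it should. I'll move now, starting with up and yaw, then across.

Call:
{"method": "apply_moves", "body": {"series": [{"z": -0.06, "wz": 0.034, "fingers": -1}, {"z": -0.06, "wz": 0.034, "fingers": -1}, {"z": -0.06, "wz": 0.034, "fingers": -1}, {"x": -0.06, "y": -0.028, "fingers": -1}, {"x": -0.06, "y": -0.028, "fingers": -1}, {"x": -0.06, "y": -0.028, "fingers": -1}, {"x": -0.06, "y": -0.028, "fingers": -1}, {"x": -0.06, "y": -0.028, "fingers": -1}], "force": 20}}

```text
schema error: expected keys x, y, z, wx, wy, wz, fingers
```

```bash
cat > t.py <<'E'
from h import *
from scipy.spatial.transform import Rotation as R
YAW=0.105; BAR=np.array([.5455,.046,.1115])
px=np.array([np.cos(YAW),np.sin(YAW),0]);py=np.array([-px[1],px[0],0]);up=np.array([0,0,1.])
HINGE=BAR+.24*px; PO=np.r_[(HINGE-.115*px)[:2],0]
def ori(beta): # tool z beta below horizontal along px, tool x = -py
    z=np.cos(beta)*px-np.sin(beta)*up; x=-py; return R.from_matrix(np.stack([x,np.cross(z,x),z],1))
def need(pos,beta=np.pi/2):
    s=get_state(); r=R.from_quat(s["eef_rot"])
    print("t",s["clock"],"tcp",s["tool_pos"].round(4),"press",[round(float(v),4) for v in((s["tool_pos"]-PO)@px,(s["tool_pos"]-PO)@py,s["tool_pos"][2])],"F",s["contact_force"].round(2),"op",round(s["opening"],2))
    print("shift units",(r.inv().apply(pos-s["tool_pos"])/.8).round(4),"turn units",((r.inv()*ori(beta)).as_rotvec()/np.pi).round(4),"z axis",r.apply([0,0,1]).round(3))
def barpose(th,beta,ahead=.015,off=.018):
    b=HINGE-.24*np.cos(th)*px+.24*np.sin(th)*up
    f=np.cos(beta)*px-np.sin(beta)*up; n=np.sin(beta)*px+np.cos(beta)*up
    return b+ahead*f-off*n
E
python3 -c "
from t import *
print(PO,HINGE,get_state()['q'])
need(barpose(0,np.pi/4,-.1,.028),np.pi/4)"
```

```text
[0.66981157 0.0591009  0.        ] [0.78417822 0.07115372 0.1115    ] [ 1.18280385  0.68987834 -0.19452662  1.56622469  0.15731562  0.90255412
 -0.21508027]
t 0.1 tcp [ 0.2556 -0.5697  0.238 ] press [-0.4778, -0.5819, 0.238] F [-0.06 -0.31  0.48] op 1.0
shift units [-0.5889 -0.5383  0.0954] turn units [0.248  0.0401 0.0954] z axis [-0.001  0.001 -1.   ]
```

All keys are needed.

Call:
{"method": "apply_moves", "body": {"series": [{"x": 0, "y": 0, "z": -0.06, "wx": 0, "wy": 0, "wz": 0.034, "fingers": -1}, {"x": 0, "y": 0, "z": -0.06, "wx": 0, "wy": 0, "wz": 0.034, "fingers": -1}, {"x": 0, "y": 0, "z": -0.06, "wx": 0, "wy": 0, "wz": 0.034, "fingers": -1}, {"x": -0.06, "y": -0.028, "z": 0, "wx": 0, "wy": 0, "wz": 0, "fingers": -1}, {"x": -0.06, "y": -0.028, "z": 0, "wx": 0, "wy": 0, "wz": 0, "fingers": -1}, {"x": -0.06, "y": -0.028, "z": 0, "wx": 0, "wy": 0, "wz": 0, "fingers": -1}, {"x": -0.06, "y": -0.028, "z": 0, "wx": 0, "wy": 0, "wz": 0, "fingers": -1}, {"x": -0.06, "y": -0.028, "z": 0, "wx": 0, "wy": 0, "wz": 0, "fingers": -1}], "force": 20}}

```text
clock: 1.1
tool_pos: [0.3456, -0.3165, 0.3837]
eef_rot: [0.736, -0.677, -0.003, -0.001]
contact_force: [0.4, -0.4, -0.1]
opening: 0.113
```

Call:
{"method": "apply_moves", "body": {"series": [{"x": -0.06, "y": -0.028, "z": 0, "wx": 0, "wy": 0, "wz": 0, "fingers": -1}, {"x": -0.06, "y": -0.028, "z": 0, "wx": 0, "wy": 0, "wz": 0, "fingers": -1}, {"x": -0.06, "y": -0.028, "z": 0, "wx": 0, "wy": 0, "wz": 0, "fingers": -1}, {"x": -0.06, "y": -0.028, "z": 0, "wx": 0, "wy": 0, "wz": 0, "fingers": -1}, {"x": -0.06, "y": -0.028, "z": 0, "wx": 0, "wy": 0, "wz": 0, "fingers": -1}, {"x": -0.06, "y": -0.028, "z": 0, "wx": 0, "wy": 0, "wz": 0, "fingers": -1}]}}

```text
clock: 1.85
tool_pos: [0.4566, -0.0082, 0.3842]
eef_rot: [0.735, -0.678, -0.004, -0.0]
contact_force: [0.7, -0.5, -0.7]
opening: 0.006
```

```bash
python3 -c "
from t import *
need(barpose(0,np.pi/4,-.08,.028),np.pi/4);print(get_state()['q'])"
```

```text
t 1.85 tcp [ 0.4566 -0.0082  0.3842] press [-0.2191, -0.0446, 0.3842] F [ 0.73 -0.51 -0.69] op 0.01
shift units [-0.0545 -0.0223  0.2952] turn units [ 0.2515 -0.0011 -0.0078] z axis [-0.005  0.005 -1.   ]
[ 0.14735732  0.29969597 -0.30992823  1.81080301  0.09674198  1.05114136
 -1.68725901]
```

Call:
{"method": "apply_moves", "body": {"series": [{"x": -0.011, "y": 0, "z": 0, "wx": 0.05, "wy": 0, "wz": 0, "fingers": -1}, {"x": -0.011, "y": 0, "z": 0, "wx": 0.05, "wy": 0, "wz": 0, "fingers": -1}, {"x": -0.011, "y": 0, "z": 0, "wx": 0.05, "wy": 0, "wz": 0, "fingers": -1}, {"x": -0.011, "y": 0, "z": 0, "wx": 0.05, "wy": 0, "wz": 0, "fingers": -1}, {"x": -0.011, "y": 0, "z": 0, "wx": 0.05, "wy": 0, "wz": 0, "fingers": -1}]}}

```text
clock: 2.48
tool_pos: [0.4647, 0.0128, 0.3859]
eef_rot: [0.701, -0.651, 0.213, -0.197]
contact_force: [0.0, -0.2, 0.5]
opening: 0.007
```

```bash
python3 -c "
from t import *
need(barpose(0,np.pi/4,-.08,.028),np.pi/4);print(get_state()['q'])"
```

```text
t 2.475 tcp [0.4647 0.0128 0.3859] press [-0.2088, -0.0245, 0.3859] F [ 0.03 -0.2   0.48] op 0.01
shift units [-0.0437  0.1572  0.2503] turn units [ 0.0632 -0.0196 -0.0023] z axis [ 0.556 -0.002 -0.831]
[-0.29762107  0.07706932  0.09594049  2.31347579  0.5615162   0.20307279
 -2.221664  ]
```

```bash
python3 -c "
from t import *
need(barpose(0,.98,-.09,.03),.98)
need(barpose(0,.98,.015,.03),.98)"
```

```text
t 2.475 tcp [0.4647 0.0128 0.3859] press [-0.2088, -0.0245, 0.3859] F [ 0.03 -0.2   0.48] op 0.01
shift units [-0.0427  0.1411  0.2291] turn units [ 0.0013 -0.0192 -0.0042] z axis [ 0.556 -0.002 -0.831]
t 2.475 tcp [0.4647 0.0128 0.3859] press [-0.2088, -0.0245, 0.3859] F [ 0.03 -0.2   0.48] op 0.01
shift units [-0.0506  0.1406  0.3601] turn units [ 0.0013 -0.0192 -0.0042] z axis [ 0.556 -0.002 -0.831]
```

Call:
{"method": "apply_moves", "body": {"series": [{"x": -0.009, "y": 0.028, "z": 0.046, "wx": 0, "wy": -0.004, "wz": 0, "fingers": -1}, {"x": -0.009, "y": 0.028, "z": 0.046, "wx": 0, "wy": -0.004, "wz": 0, "fingers": -1}, {"x": -0.009, "y": 0.028, "z": 0.046, "wx": 0, "wy": -0.004, "wz": 0, "fingers": -1}, {"x": -0.009, "y": 0.028, "z": 0.046, "wx": 0, "wy": -0.004, "wz": 0, "fingers": -1}, {"x": -0.009, "y": 0.028, "z": 0.046, "wx": 0, "wy": -0.004, "wz": 0, "fingers": -1}]}}

```text
clock: 3.1
tool_pos: [0.4918, 0.0381, 0.2818]
eef_rot: [0.722, -0.653, 0.153, -0.169]
contact_force: [0.3, 0.3, 0.1]
opening: 0.006
```

```bash
python3 -c "
from t import *
need(barpose(0,.98,.015,.03),.98)
need(barpose(0,.785,.015,.03),.785);print(get_state()['q'])"
```

```text
t 3.1 tcp [0.4918 0.0381 0.2818] press [-0.1792, -0.0022, 0.2818] F [0.27 0.33 0.07] op 0.01
shift units [-0.003   0.0687  0.2443] turn units [ 0.0414 -0.0007 -0.0012] z axis [ 0.442  0.045 -0.896]
t 3.1 tcp [0.4918 0.0381 0.2818] press [-0.1792, -0.0022, 0.2818] F [0.27 0.33 0.07] op 0.01
shift units [-0.003   0.0635  0.2506] turn units [ 0.1035 -0.0009 -0.0011] z axis [ 0.442  0.045 -0.896]
[-0.21448734  0.33471495  0.01995827  2.32462852  0.99568968  0.0434203
 -2.65408864]
```

Joint 6 and joint 7 are at their limits, so the wrist has to go through to its other branch. I'll make a half turn about the tool axis to free joint 7.

Call:
{"method": "apply_moves", "body": {"series": [{"x": 0, "y": 0, "z": -0.02, "wx": 0, "wy": 0, "wz": -0.059, "fingers": -1}, {"x": 0, "y": 0, "z": -0.02, "wx": 0, "wy": 0, "wz": -0.059, "fingers": -1}, {"x": 0, "y": 0, "z": 0, "wx": 0, "wy": 0, "wz": -0.059, "fingers": -1}, {"x": 0, "y": 0, "z": 0, "wx": 0, "wy": 0, "wz": -0.059, "fingers": -1}, {"x": 0, "y": 0, "z": 0, "wx": 0, "wy": 0, "wz": -0.059, "fingers": -1}, {"x": 0, "y": 0, "z": 0, "wx": 0, "wy": 0, "wz": -0.059, "fingers": -1}, {"x": 0, "y": 0, "z": 0, "wx": 0, "wy": 0, "wz": -0.059, "fingers": -1}, {"x": 0, "y": 0, "z": 0, "wx": 0, "wy": 0, "wz": -0.059, "fingers": -1}]}}

```text
clock: 4.1
tool_pos: [0.4757, 0.0357, 0.308]
eef_rot: [0.974, 0.016, 0.224, -0.018]
contact_force: [0.0, -0.1, -0.2]
opening: 0.004
```

Call:
{"method": "apply_moves", "body": {"series": [{"x": 0, "y": 0, "z": 0, "wx": 0, "wy": 0, "wz": -0.059, "fingers": -1}, {"x": 0, "y": 0, "z": 0, "wx": 0, "wy": 0, "wz": -0.059, "fingers": -1}, {"x": 0, "y": 0, "z": 0, "wx": 0, "wy": 0, "wz": -0.059, "fingers": -1}, {"x": 0, "y": 0, "z": 0, "wx": 0, "wy": 0, "wz": -0.059, "fingers": -1}, {"x": 0, "y": 0, "z": 0, "wx": 0, "wy": 0, "wz": -0.059, "fingers": -1}, {"x": 0, "y": 0, "z": 0, "wx": 0, "wy": 0, "wz": -0.059, "fingers": -1}, {"x": 0, "y": 0, "z": 0, "wx": 0, "wy": 0, "wz": -0.059, "fingers": -1}, {"x": 0, "y": 0, "z": 0, "wx": 0, "wy": 0, "wz": -0.059, "fingers": -1}]}}

```text
clock: 5.1
tool_pos: [0.4735, 0.0341, 0.3062]
eef_rot: [0.702, 0.676, 0.174, 0.139]
contact_force: [0.1, -0.9, 0.6]
opening: 0.005
```

```bash
sed -i 's/x=-py; return/x=py; return/' t.py; python3 -c "
from t import *
need(barpose(0,.785,-.09,.03),.785);print(get_state()['q'])"
```

```text
t 5.1 tcp [0.4735 0.0341 0.3062] press [-0.1978, -0.0043, 0.3062] F [ 0.13 -0.88  0.56] op 0.01
shift units [-0.0074 -0.096   0.1651] turn units [-0.1072  0.0093 -0.0444] z axis [ 0.431  0.04  -0.901]
[ 0.53534272  0.38234049 -1.01159904  2.28513616  1.2075941   0.47278876
  0.09991049]
```

Call:
{"method": "apply_moves", "body": {"series": [{"x": 0, "y": 0, "z": 0, "wx": -0.036, "wy": 0.003, "wz": -0.015, "fingers": -1}, {"x": 0, "y": 0, "z": 0, "wx": -0.036, "wy": 0.003, "wz": -0.015, "fingers": -1}, {"x": 0, "y": 0, "z": 0, "wx": -0.036, "wy": 0.003, "wz": -0.015, "fingers": -1}]}}

```text
clock: 5.48
tool_pos: [0.4768, 0.0235, 0.3046]
eef_rot: [0.649, 0.683, 0.24, 0.233]
contact_force: [-0.3, -1.5, -0.5]
opening: 0.004
```

```bash
python3 -c "
from t import *
need(barpose(0,.785,-.09,.03),.785);print(get_state()['q'])"
```

```text
t 5.475 tcp [0.4768 0.0235 0.3046] press [-0.1957, -0.0151, 0.3046] F [-0.27 -1.54 -0.52] op 0.0
shift units [ 0.0192 -0.1333  0.1342] turn units [-0.0328  0.0138 -0.012 ] z axis [ 0.631  0.025 -0.776]
[ 0.49140626  0.40905451 -1.02430776  2.50945867  2.04077237  0.62860475
 -0.67422656]
```

Call:
{"method": "apply_moves", "body": {"series": [{"x": 0.005, "y": -0.033, "z": 0.034, "wx": -0.006, "wy": 0.003, "wz": -0.003, "fingers": -1}, {"x": 0.005, "y": -0.033, "z": 0.034, "wx": -0.006, "wy": 0.003, "wz": -0.003, "fingers": -1}, {"x": 0.005, "y": -0.033, "z": 0.034, "wx": 0, "wy": 0.003, "wz": -0.003, "fingers": -1}, {"x": 0.005, "y": -0.033, "z": 0.034, "wx": 0, "wy": 0.003, "wz": -0.003, "fingers": -1}]}}

```text
clock: 5.98
tool_pos: [0.5121, 0.0373, 0.1838]
eef_rot: [0.633, 0.702, 0.237, 0.225]
contact_force: [-0.3, -0.0, 0.5]
opening: 0.005
```

```bash
python3 -c "
from t import *
need(barpose(0,.785,-.09,.03),.785);need(barpose(0,.785,.015,.03),.785);need(barpose(0,.9,.015,.03),.9);print(get_state()['q'])"
```

```text
t 5.975 tcp [0.5121 0.0373 0.1838] press [-0.1591, -0.0051, 0.1838] F [-0.26 -0.02  0.51] op 0.01
shift units [ 0.0065 -0.0729 -0.0099] turn units [-0.0384  0.0056  0.0013] z axis [ 0.615  0.047 -0.787]
t 5.975 tcp [0.5121 0.0373 0.1838] press [-0.1591, -0.0051, 0.1838] F [-0.26 -0.02  0.51] op 0.01
shift units [ 0.0087 -0.0571  0.1204] turn units [-0.0384  0.0056  0.0013] z axis [ 0.615  0.047 -0.787]
t 5.975 tcp [0.5121 0.0373 0.1838] press [-0.1591, -0.0051, 0.1838] F [-0.26 -0.02  0.51] op 0.01
shift units [ 0.0087 -0.0596  0.1162] turn units [-0.0018  0.0056  0.001 ] z axis [ 0.615  0.047 -0.787]
[ 0.49663354  1.06704406 -1.4722632   2.55874303  1.98469986  1.39793439
 -0.51925783]
```

Call:
{"method": "apply_moves", "body": {"series": [{"x": 0.002, "y": -0.02, "z": 0.024, "wx": 0, "wy": 0.001, "wz": 0, "fingers": -1}, {"x": 0.002, "y": -0.02, "z": 0.024, "wx": 0, "wy": 0.001, "wz": 0, "fingers": -1}, {"x": 0.002, "y": -0.02, "z": 0.024, "wx": 0, "wy": 0.001, "wz": 0, "fingers": -1}, {"x": 0.002, "y": -0.02, "z": 0.024, "wx": 0, "wy": 0.001, "wz": 0, "fingers": -1}]}}

```text
clock: 6.48
tool_pos: [0.5209, 0.0432, 0.0791]
eef_rot: [0.635, 0.704, 0.235, 0.215]
contact_force: [-0.3, 0.6, 0.3]
opening: 0.006
```

```bash
python3 -c "
from t import *
need(barpose(0,.9,.015,.03),.9);need(barpose(0,.9,.015,.018),.9);print(get_state()['q'])
save('side','s1')"
```

```text
t 6.475 tcp [0.5209 0.0432 0.0791] press [-0.1497, -0.0002, 0.0791] F [-0.35  0.57  0.35] op 0.01
shift units [0.0003 0.012  0.006 ] turn units [-0.0071  0.0019  0.0001] z axis [ 0.601  0.057 -0.797]
t 6.475 tcp [0.5209 0.0432 0.0791] press [-0.1497, -0.0002, 0.0791] F [-0.35  0.57  0.35] op 0.01
shift units [0.0003 0.027  0.0056] turn units [-0.0071  0.0019  0.0001] z axis [ 0.601  0.057 -0.797]
[ 0.46358807  1.42884021 -1.46079262  2.55855736  2.17065752  1.67270012
 -0.43774563]
```

View pics/s1.png

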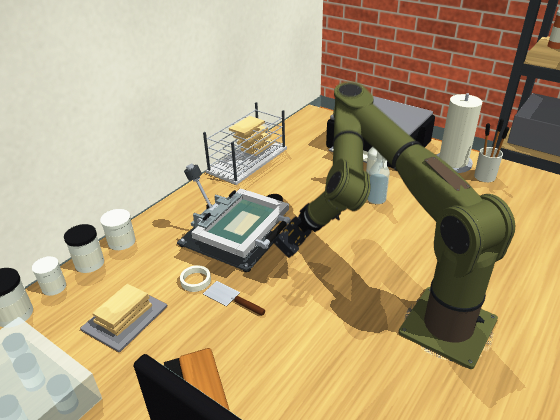

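The side view shows the gripper just in front of the bar, near (290,235), with the bottles undisturbed at about (378,180). Next I'll put the tip under the bar and start the lift.

Call:
{"method": "apply_moves", "body": {"series": [{"x": 0, "y": 0.006, "z": 0.006, "wx": 0, "wy": 0, "wz": 0, "fingers": -1}, {"x": 0, "y": 0.006, "z": 0.006, "wx": 0, "wy": 0, "wz": 0, "fingers": -1}, {"x": 0, "y": 0.012, "z": 0, "wx": 0, "wy": 0, "wz": 0, "fingers": -1}, {"x": 0, "y": 0.013, "z": -0.015, "wx": 0, "wy": 0, "wz": 0, "fingers": -1}]}}

```text
clock: 7.02
tool_pos: [0.5426, 0.045, 0.0959]
eef_rot: [0.636, 0.705, 0.231, 0.213]
contact_force: [-3.2, -0.4, -2.4]
opening: 0.006
```

```bash
python3 -c "
from t import *
need(barpose(0,.9,.018,.018),.9);print(get_state()['q'])"
```

```text
t 7.025 tcp [0.5426 0.045  0.0959] press [-0.128, -0.0007, 0.0959] F [-3.2  -0.4  -2.44] op 0.01
shift units [ 0.0009 -0.0072  0.0098] turn units [-0.01    0.0021 -0.    ] z axis [ 0.594  0.056 -0.803]
[ 0.48976911  1.3582552  -1.45061404  2.48290636  2.13741435  1.55665845
 -0.38207935]
```

Contact on the bar shows about 4 N, up and forward. I'll carry on along the arc.

Call:
{"method": "apply_moves", "body": {"series": [{"x": 0, "y": 0.014, "z": -0.01, "wx": -0.003, "wy": 0, "wz": 0, "fingers": -1}, {"x": 0, "y": 0.015, "z": -0.01, "wx": -0.003, "wy": 0, "wz": 0, "fingers": -1}, {"x": 0, "y": 0.016, "z": -0.01, "wx": 0, "wy": 0, "wz": 0, "fingers": -1}, {"x": 0, "y": 0.017, "z": -0.01, "wx": 0, "wy": 0, "wz": 0, "fingers": -1}]}}

```text
clock: 7.52
tool_pos: [0.5494, 0.0456, 0.1492]
eef_rot: [0.629, 0.713, 0.228, 0.21]
contact_force: [-10.3, -1.4, 0.0]
opening: 0.001
```

```bash
cat > b.py <<'E'
from t import *
s=get_state(); r=R.from_quat(s["eef_rot"]); z=r.apply([0,0,1]); beta=np.arctan2(-z[2],z@px)
d=s["tool_pos"]-HINGE; tip=np.array([d@px,d[2]])
f=np.array([np.cos(beta),-np.sin(beta)]);n=np.array([np.sin(beta),np.cos(beta)])
q=tip+.018*n   # line through the bar axis, bar = q - a f, |bar|=.24
b=q@f; a=[b-w*np.sqrt(b*b-q@q+.24**2) for w in(1,-1)]
for k in a:
    p=q-k*f; print("ahead mm",round(k*1000,1),"theta",round(float(np.arctan2(p[1],-p[0])),3))
print("F",s["contact_force"].round(2),"beta",beta.round(3),"tcp",s["tool_pos"].round(4),"q",s["q"].round(2))
E
python3 b.py
```

```text
ahead mm -356.4 theta -1.522
ahead mm 17.3 theta 0.262
F [-10.35  -1.43   0.02] beta 0.941 tcp [0.5494 0.0456 0.1492] q [ 0.52  1.18 -1.45  2.44  2.02  1.38 -0.35]
```

Call:
{"method": "apply_moves", "body": {"series": [{"x": 0, "y": 0.014, "z": -0.015, "wx": 0, "wy": 0, "wz": 0, "fingers": -1}, {"x": 0, "y": 0.016, "z": -0.013, "wx": 0, "wy": 0, "wz": 0, "fingers": -1}, {"x": 0, "y": 0.017, "z": -0.011, "wx": 0, "wy": 0, "wz": 0, "fingers": -1}]}}

```text
clock: 7.9
tool_pos: [0.5612, 0.0471, 0.2017]
eef_rot: [0.628, 0.713, 0.228, 0.211]
contact_force: [-0.0, -1.0, -1.4]
opening: 0.006
```

```bash
python3 b.py
```

```text
ahead mm -418.8 theta -1.729
ahead mm 8.2 theta 0.464
F [-0.03 -0.95 -1.36] beta 0.938 tcp [0.5612 0.0471 0.2017] q [ 0.55  1.03 -1.45  2.37  1.92  1.23 -0.28]
```

Call:
{"method": "apply_moves", "body": {"series": [{"x": 0, "y": 0.018, "z": -0.007, "wx": 0, "wy": 0, "wz": 0, "fingers": -1}, {"x": 0, "y": 0.018, "z": -0.006, "wx": 0, "wy": 0, "wz": 0, "fingers": -1}, {"x": 0, "y": 0.019, "z": -0.005, "wx": 0, "wy": 0, "wz": 0, "fingers": -1}, {"x": 0, "y": 0.019, "z": -0.004, "wx": 0, "wy": 0, "wz": 0, "fingers": -1}]}}

```text
clock: 8.4
tool_pos: [0.5993, 0.052, 0.2599]
eef_rot: [0.626, 0.713, 0.229, 0.216]
contact_force: [-0.1, -0.8, -1.0]
opening: 0.006
```

```bash
python3 b.py
```

```text
ahead mm -466.3 theta -2.035
ahead mm 6.2 theta 0.753
F [-0.1  -0.8  -0.98] beta 0.93 tcp [0.5993 0.052  0.2599] q [ 0.59  0.91 -1.45  2.21  1.78  1.09 -0.1 ]
```

Call:
{"method": "apply_moves", "body": {"series": [{"x": 0, "y": 0.02, "z": -0.001, "wx": 0, "wy": 0, "wz": 0, "fingers": -1}, {"x": 0, "y": 0.02, "z": 0, "wx": 0, "wy": 0, "wz": 0, "fingers": -1}, {"x": 0, "y": 0.02, "z": 0, "wx": 0, "wy": 0, "wz": 0, "fingers": -1}, {"x": 0, "y": 0.016, "z": 0, "wx": 0, "wy": 0, "wz": 0, "fingers": -1}]}}

```text
clock: 8.9
tool_pos: [0.6498, 0.0597, 0.3079]
eef_rot: [0.624, 0.712, 0.233, 0.222]
contact_force: [0.1, 0.1, -0.1]
opening: 0.003
```

```bash
python3 b.py;python3 -c "
from h import *
save('side','s2')"
```

```text
ahead mm -475.9 theta -2.354
ahead mm 0.1 theta 1.044
F [ 0.09  0.11 -0.14] beta 0.916 tcp [0.6498 0.0597 0.3079] q [ 0.59  0.86 -1.45  2.03  1.66  1.04  0.1 ]
```

View pics/s2.png

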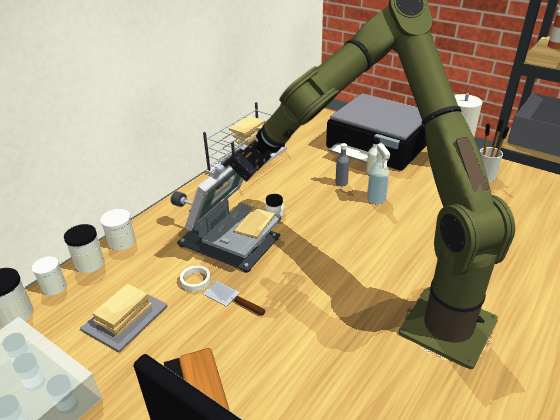

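The view shows the screen well up, with the frame at about (210,195), and the counterweight lying back. The finger force is about zero and the blank lies on the platen at (258,222). I'll back away and turn the tool down.

Call:
{"method": "apply_moves", "body": {"series": [{"x": 0, "y": -0.03, "z": -0.025, "wx": 0, "wy": 0, "wz": 0, "fingers": -1}, {"x": 0, "y": -0.03, "z": -0.025, "wx": 0, "wy": 0, "wz": 0, "fingers": -1}, {"x": 0, "y": -0.03, "z": -0.025, "wx": 0, "wy": 0, "wz": 0, "fingers": -1}, {"x": 0, "y": 0, "z": 0, "wx": 0.052, "wy": 0, "wz": 0, "fingers": -1}, {"x": 0, "y": 0, "z": 0, "wx": 0.052, "wy": 0, "wz": 0, "fingers": -1}, {"x": 0, "y": 0, "z": 0, "wx": 0.052, "wy": 0, "wz": 0, "fingers": 1}, {"x": 0, "y": 0, "z": 0, "wx": 0.052, "wy": 0, "wz": 0, "fingers": 1}]}}

```text
clock: 9.82
tool_pos: [0.5474, 0.0463, 0.3183]
eef_rot: [0.658, 0.752, -0.007, 0.021]
contact_force: [1.0, -1.0, 0.4]
opening: 0.215
```

```bash
python3 -c "
from t import *
need(PO+up*.15-.1*px);print(get_state()['q'].round(2))
for n in('top','side'): save(n,n+'3')
import cv2
a=cv2.imread('pics/top3.png')[110:240,190:340];b=cv2.imread('pics/side3.png')[160:280,160:310]
cv2.imwrite('pics/c3.png',np.hstack([cv2.resize(a,(400,347)),cv2.resize(b,(400,347))]))"
```

```text
t 9.825 tcp [0.5474 0.0463 0.3183] press [-0.1231, 0.0001, 0.3183] F [ 0.95 -0.98  0.39] op 0.21
shift units [0.0077 0.0252 0.2107] turn units [0.0058 0.0129 0.0089] z axis [ 0.023 -0.038 -0.999]
[ 0.49  0.78 -1.32  1.68  0.82  1.34  0.72]
```

View pics/c3.png

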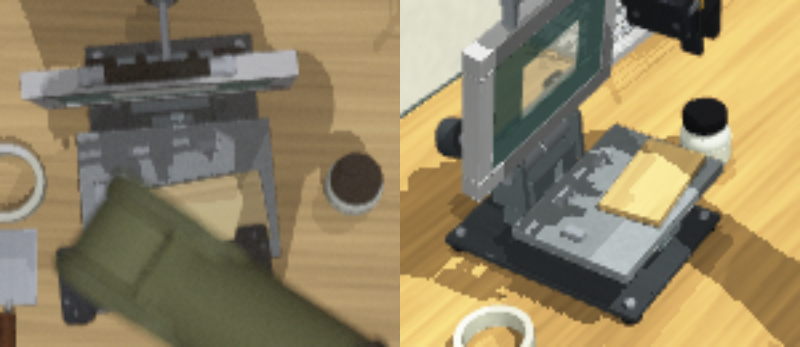

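The screen stands at its stop. The side crop shows the whole blank, about crop (652,185). I'll measure it there by casting rays to z=0.095, and do the same for the platen at z=0.085.

```bash
cat > bl.py <<'E'
import sys
from t import *
def rays(n,uv,h):
    c=camera_model(n);K=np.array(c["camera_matrix"]);T=np.array(c["world_from_camera"])
    d=np.c_[(uv[:,0]-K[0,2])/K[0,0],-(uv[:,1]-K[1,2])/K[1,1],-np.ones(len(uv))]@T[:3,:3].T
    return T[:3,3]+d*((h-T[2,3])/d[:,2])[:,None]
def topress(P): return np.c_[(P-PO)@px,(P-PO)@py]*1000
def blank(n,f):
    z=np.load(f'pics/{f}.npz');C=z['p'].astype(int);P=cloud(n,z['d'])
    Q=topress(P.reshape(-1,3)).reshape(*P.shape[:2],2)
    m=(abs(P[...,2]-.094)<.007)&(C[...,0]-C[...,2]>35)&(abs(Q[...,0])<120)&(abs(Q[...,1])<125)
    k,l,st,ce=cv2.connectedComponentsWithStats(m.astype(np.uint8)); i=1+st[1:,4].argmax()
    cs=max(cv2.findContours((l==i).astype(np.uint8),0,cv2.CHAIN_APPROX_NONE)[0],key=cv2.contourArea)[:,0].astype(float)
    q=topress(rays(n,cs,.095)).astype(np.float32)
    print(n,"blank px",st[i],"rect",cv2.minAreaRect(q),"bbox",q.min(0),q.max(0))
    print(" corners",cv2.approxPolyDP(q.reshape(-1,1,2),12,True)[:,0].round(1).tolist())
    g=(abs(P[...,2]-.085)<.0035)&(abs(Q[...,0])<130)&(abs(Q[...,1])<140)&(C.max(-1)-C.min(-1)<30)
    print(" platen", g.sum(),cv2.minAreaRect(Q[g|(l==i)].astype(np.float32)))
    t=(abs(P[...,2]-.0935)<.003)&(C.max(-1)-C.min(-1)<30)&(abs(Q[...,0])<70)&(abs(Q[...,1])<105)
    k,l,st,ce=cv2.connectedComponentsWithStats(t.astype(np.uint8))
    for i in range(1,k):
        if st[i,4]>5: print(" tab",st[i,4],ce[i].round(),Q[l==i].mean(0).round(1),Q[l==i].min(0).round(1),Q[l==i].max(0).round(1))
if __name__=="__main__": blank(sys.argv[1],sys.argv[2])
E
python3 bl.py side side3; python3 bl.py top top3
python3 -c "
import cv2
b=cv2.imread('pics/side3.png')[195:275,185:295];cv2.imwrite('pics/c4.png',cv2.resize(b,None,fx=7,fy=7,interpolation=2))"
```

```text
side blank px [234 208  41  30 676] rect ((-27.73021697998047, -29.589271545410156), (83.54905700683594, 139.86436462402344), 4.887876510620117) bbox [-74.459526 -99.736336] [17.090443 42.8865  ]
 corners [[17.100000381469727, -90.69999694824219], [7.400000095367432, 36.099998474121094], [-74.5, 31.100000381469727], [-58.400001525878906, -99.69999694824219]]
 platen 1306 ((24.59979248046875, 1.90997314453125), (224.152099609375, 210.4523468017578), 89.89373016357422)
 tab 18 [236. 214.] [ 51.8 -39.6] [ 44.9 -50.3] [ 59.5 -29.7]
 tab 19 [221. 227.] [52.9 42.5] [45.6 31.9] [59.6 55.3]
 tab 25 [225. 240.] [ 6.9 87. ] [-5.7 79.6] [20.9 94.1]
top blank px [251 174  40  25 505] rect ((-20.063291549682617, -43.13774871826172), (68.26238250732422, 108.08447265625), 5.227325916290283) bbox [-52.856785 -99.29469 ] [17.815365 13.709066]
 corners [[-47.20000076293945, -98.80000305175781], [17.299999237060547, -92.4000015258789], [8.100000381469727, 13.699999809265137], [-52.900001525878906, -59.29999923706055], [-36.599998474121094, -81.69999694824219]]
 platen 1058 ((31.147781372070312, -10.053863525390625), (248.98655700683594, 155.74310302734375), 73.8222427368164)
 tab 24 [268. 165.] [ 50.3 -41.9] [ 45.3 -53.6] [ 58.4 -22.3]
 tab 15 [239. 167.] [52.4 45.1] [45.3 40. ] [57.  49.7]
 tab 8 [244. 166.] [52.9 30.7] [46.  28.3] [56.1 34.5]
 tab 11 [227. 181.] [12.  85.9] [ 3.2 79.4] [17.4 89.6]
```

View pics/c4.png

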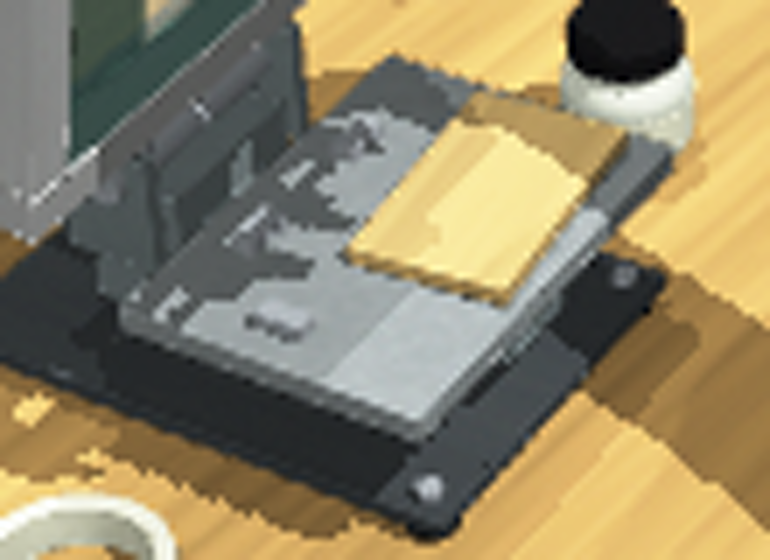

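The tabs sit where the task puts them in my press frame: far faces x≈45 with y≈±40, and left face y≈80. The blank is centred near (-28,-30) mm and turned +0.076 rad. My plan is to push +x with two open fingertips, then +y with one. First I go to (-105,-30), ahead of the near edge.

```bash
python3 -c "
from t import *
need(PO+up*.15-.105*px-.03*py)"
```

```text
t 9.925 tcp [0.5501 0.0472 0.3172] press [-0.1203, 0.0007, 0.3172] F [-0.2   0.77 -0.32] op 0.3
shift units [-0.0308  0.0136  0.2107] turn units [0.0071 0.012  0.0077] z axis [ 0.027 -0.035 -0.999]
```

Call:
{"method": "apply_moves", "body": {"series": [{"x": 0, "y": 0, "z": 0, "wx": 0.007, "wy": 0.012, "wz": 0.008, "fingers": 1}, {"x": -0.015, "y": 0.007, "z": 0.04, "wx": 0, "wy": 0, "wz": 0, "fingers": 1}, {"x": -0.015, "y": 0.007, "z": 0.06, "wx": 0, "wy": 0, "wz": 0, "fingers": 1}, {"x": 0, "y": 0, "z": 0.06, "wx": 0, "wy": 0, "wz": 0, "fingers": 1}, {"x": 0, "y": 0, "z": 0.04, "wx": 0, "wy": 0, "wz": 0, "fingers": 1}, {"x": 0, "y": 0, "z": 0, "wx": 0, "wy": 0, "wz": 0, "fingers": 1}]}}

```text
clock: 10.68
tool_pos: [0.562, 0.0212, 0.1564]
eef_rot: [0.671, 0.742, 0.005, 0.003]
contact_force: [0.1, 0.3, -0.1]
opening: 0.977
```

```bash
python3 -c "
from t import *
need(PO+up*.0885-.105*px-.03*py);print(get_state()['q'].round(2))"
```

```text
t 10.675 tcp [0.562  0.0212 0.1564] press [-0.1112, -0.0264, 0.1564] F [ 0.06  0.28 -0.05] op 0.98
shift units [-0.0046  0.0067  0.0849] turn units [ 0.0039 -0.0009 -0.0016] z axis [ 0.012  0.004 -1.   ]
[ 0.49  0.99 -1.18  1.82  1.05  1.1   0.58]
```

Call:
{"method": "apply_moves", "body": {"series": [{"x": -0.002, "y": 0, "z": 0.035, "wx": 0.002, "wy": 0, "wz": -0.001, "fingers": 1}, {"x": -0.002, "y": 0, "z": 0.03, "wx": 0.002, "wy": 0, "wz": -0.001, "fingers": 1}, {"x": 0, "y": 0, "z": 0.018, "wx": 0, "wy": 0, "wz": 0, "fingers": 1}, {"x": 0, "y": 0, "z": 0, "wx": 0, "wy": 0, "wz": 0, "fingers": 1}]}}

```text
clock: 11.18
tool_pos: [0.5649, 0.0186, 0.0935]
eef_rot: [0.669, 0.743, 0.005, 0.001]
contact_force: [-0.1, 0.7, 1.2]
opening: 0.997
```

```bash
python3 -c "
from t import *
need(PO+up*.0885-.044*px-.03*py)"
```

```text
t 11.175 tcp [0.5649 0.0186 0.0935] press [-0.1086, -0.0293, 0.0935] F [-0.06  0.68  1.25] op 1.0
shift units [-0.0009  0.0807  0.0069] turn units [ 0.0028 -0.0018 -0.0001] z axis [ 0.008  0.007 -1.   ]
```

Call:
{"method": "apply_moves", "body": {"series": [{"x": 0, "y": 0, "z": 0.006, "wx": 0.002, "wy": -0.001, "wz": 0, "fingers": 1}, {"x": 0, "y": 0.008, "z": 0.001, "wx": 0, "wy": 0, "wz": 0, "fingers": 1}, {"x": 0, "y": 0.01, "z": 0, "wx": 0, "wy": 0, "wz": 0, "fingers": 1}, {"x": 0, "y": 0.01, "z": 0, "wx": 0, "wy": 0, "wz": 0, "fingers": 1}, {"x": 0, "y": 0.01, "z": 0, "wx": 0, "wy": 0, "wz": 0, "fingers": 1}, {"x": 0, "y": 0.01, "z": 0, "wx": 0, "wy": 0, "wz": 0, "fingers": 1}]}}

```text
clock: 11.92
tool_pos: [0.6071, 0.0241, 0.0903]
eef_rot: [0.669, 0.743, 0.003, 0.001]
contact_force: [-0.2, -0.3, -0.5]
opening: 1.0
```

```bash
python3 -c "
from t import *
need(PO+up*.0885-.044*px-.03*py)"
```

```text
t 11.925 tcp [0.6071 0.0241 0.0903] press [-0.0661, -0.0283, 0.0903] F [-0.21 -0.33 -0.46] op 1.0
shift units [-0.0022  0.0276  0.0024] turn units [ 0.0019 -0.0011  0.    ] z axis [ 0.006  0.004 -1.   ]
```

Call:
{"method": "apply_moves", "body": {"series": [{"x": 0, "y": 0.008, "z": 0.002, "wx": 0, "wy": 0, "wz": 0, "fingers": 1}, {"x": 0, "y": 0.008, "z": 0.001, "wx": 0, "wy": 0, "wz": 0, "fingers": 1}, {"x": 0, "y": 0.006, "z": 0, "wx": 0, "wy": 0, "wz": 0, "fingers": 1}, {"x": 0, "y": 0.003, "z": 0, "wx": 0, "wy": 0, "wz": 0, "fingers": 1}]}}

```text
clock: 12.42
tool_pos: [0.6279, 0.0264, 0.0877]
eef_rot: [0.669, 0.743, 0.003, 0.0]
contact_force: [-0.9, -0.2, 1.2]
opening: 0.996
```

```bash
python3 -c "
from t import *
need(PO+up*.0885-.044*px-.03*py)
save('side','side4')"; python3 bl.py side side4
```

```text
t 12.425 tcp [0.6279 0.0264 0.0877] press [-0.0451, -0.0282, 0.0877] F [-0.88 -0.16  1.16] op 1.0
shift units [-0.0023  0.0014 -0.001 ] turn units [ 0.0014 -0.0011  0.    ] z axis [ 0.004  0.004 -1.   ]
side blank px [226 219  22  16 174] rect ((3.044445037841797, 18.227760314941406), (44.01734161376953, 88.23930358886719), 81.99725341796875) bbox [-39.37487   -9.478529] [44.748653 36.698963]
 corners [[42.0, -9.5], [38.20000076293945, 35.5], [-39.400001525878906, 33.400001525878906], [-9.199999809265137, -1.600000023841858]]
 platen 1205 ((22.231178283691406, 2.1887664794921875), (206.53399658203125, 223.87486267089844), 0.6432356238365173)
 tab 13 [267. 216.] [-45.7 -74.9] [-54.4 -80.8] [-35.8 -68.6]
 tab 20 [222. 227.] [51.5 41.2] [45.8 26.5] [58.7 54.5]
 tab 7 [252. 234.] [-50.8  24.3] [-56.1  16.4] [-44.7  30.8]
 tab 26 [226. 240.] [ 4.8 86.5] [-8.3 78.7] [17.3 93.6]
```

Call:
{"method": "apply_moves", "body": {"series": [{"x": 0, "y": 0.003, "z": -0.001, "wx": 0, "wy": 0, "wz": 0, "fingers": 1}, {"x": 0, "y": 0.003, "z": 0, "wx": 0, "wy": 0, "wz": 0, "fingers": 1}, {"x": 0, "y": 0.003, "z": 0, "wx": 0, "wy": 0, "wz": 0, "fingers": 1}]}}

```text
clock: 12.85
tool_pos: [0.6291, 0.0264, 0.0878]
eef_rot: [0.668, 0.744, -0.003, -0.003]
contact_force: [-7.0, -0.5, 6.0]
opening: 0.998
```

The push met the stops (7 N). I'll back off and lift clear.

Call:
{"method": "apply_moves", "body": {"series": [{"x": 0, "y": -0.01, "z": 0, "wx": 0, "wy": 0, "wz": 0, "fingers": 1}, {"x": 0, "y": -0.03, "z": 0, "wx": 0, "wy": 0, "wz": 0, "fingers": 1}, {"x": 0, "y": 0, "z": -0.04, "wx": 0, "wy": 0, "wz": 0, "fingers": -1}, {"x": 0, "y": 0, "z": -0.06, "wx": 0, "wy": 0, "wz": 0, "fingers": -1}, {"x": -0.06, "y": 0, "z": -0.02, "wx": 0, "wy": 0, "wz": 0, "fingers": -1}, {"x": -0.06, "y": 0.02, "z": 0, "wx": 0, "wy": 0, "wz": 0, "fingers": -1}, {"x": -0.03, "y": 0.02, "z": 0, "wx": 0, "wy": 0, "wz": 0, "fingers": -1}]}}

```text
clock: 13.72
tool_pos: [0.6438, -0.0939, 0.1884]
eef_rot: [0.666, 0.746, 0.001, -0.0]
contact_force: [0.1, -0.1, 0.2]
opening: 0.455
```

```bash
python3 -c "
from t import *
need(PO+up*.15+.0*px-.13*py)
save('side','side5');save('top','top5')"; python3 bl.py side side5;python3 bl.py top top5
```

```text
t 13.725 tcp [ 0.6438 -0.0939  0.1884] press [-0.0419, -0.1495, 0.1884] F [ 0.09 -0.13  0.17] op 0.45
shift units [0.0238 0.0526 0.0481] turn units [ 0.0002 -0.0003  0.0027] z axis [ 0.001  0.001 -1.   ]
side blank px [226 205  42  30 664] rect ((4.310718536376953, -31.981048583984375), (136.59677124023438, 83.52650451660156), 89.29814147949219) bbox [ -38.153305 -100.2867  ] [45.85416 36.65674]
 corners [[43.900001525878906, -95.5], [44.099998474121094, 27.100000381469727], [-36.599998474121094, 34.900001525878906], [-32.5, -98.30000305175781]]
 platen 1324 ((23.218345642089844, 0.5607147216796875), (208.08816528320312, 227.466552734375), 0.18908868730068207)
 tab 11 [234. 214.] [ 54.9 -34.6] [ 49.9 -46.4] [ 60. -28.]
 tab 19 [222. 227.] [50.5 39.6] [43.9 25.9] [57.2 54.9]
 tab 24 [225. 240.] [ 4.9 86.9] [-8.5 78.4] [18.4 95.6]
top blank px [246 166  43  29 788] rect ((5.759983062744141, -36.355010986328125), (128.1788787841797, 79.54852294921875), 89.87716674804688) bbox [ -34.04773 -100.52043] [45.58364  27.700756]
 corners [[41.099998474121094, -100.5], [42.79999923706055, 26.100000381469727], [-30.399999618530273, 25.700000762939453], [-31.600000381469727, -58.099998474121094], [29.299999237060547, -60.29999923706055], [22.899999618530273, -98.9000015258789]]
 platen 1708 ((15.132308959960938, -0.996917724609375), (219.6481475830078, 189.5807647705078), 89.79710388183594)
 tab 30 [267. 164.] [ 53.5 -39.4] [ 45.8 -53.6] [ 63.4 -26.3]
 tab 32 [242. 166.] [53.5 38.3] [45.6 28.5] [65.5 50.3]
 tab 21 [228. 182.] [ 7.9 84.3] [-6.6 79.3] [18.5 91.5]
```

Both views agree: x≈5, square to the press, right edge at y≈-99 mm, so 49 mm are left to go in +y. I'll take the closed fingers to (5,-135), beyond the right edge.

Call:
{"method": "apply_moves", "body": {"series": [{"x": 0.016, "y": 0.03, "z": 0, "wx": 0, "wy": 0, "wz": 0.0015, "fingers": -1}, {"x": 0, "y": 0.028, "z": 0.01, "wx": 0, "wy": 0, "wz": 0.001, "fingers": -1}, {"x": 0, "y": 0, "z": 0.04, "wx": 0, "wy": 0, "wz": 0, "fingers": -1}, {"x": 0, "y": 0, "z": 0.04, "wx": 0, "wy": 0, "wz": 0, "fingers": -1}, {"x": 0, "y": 0, "z": 0.025, "wx": 0, "wy": 0, "wz": 0, "fingers": -1}, {"x": 0, "y": 0, "z": 0, "wx": 0, "wy": 0, "wz": 0, "fingers": -1}]}}

```text
clock: 14.58
tool_pos: [0.69, -0.0699, 0.0948]
eef_rot: [0.668, 0.745, 0.004, 0.001]
contact_force: [-0.7, 0.4, 0.4]
opening: 0.009
```

```bash
python3 -c "
from t import *
need(PO+up*.0885+.005*px-.068*py)"
```

```text
t 14.575 tcp [ 0.69   -0.0699  0.0948] press [0.0065, -0.1304, 0.0948] F [-0.72  0.38  0.39] op 0.01
shift units [ 0.078  -0.0017  0.0082] turn units [ 0.002  -0.0012  0.0012] z axis [ 0.006  0.005 -1.   ]
```

Call:
{"method": "apply_moves", "body": {"series": [{"x": 0, "y": 0, "z": 0.008, "wx": 0.001, "wy": 0, "wz": 0.001, "fingers": -1}, {"x": 0.01, "y": -0.001, "z": 0.001, "wx": 0, "wy": 0, "wz": 0, "fingers": -1}, {"x": 0.011, "y": 0, "z": 0, "wx": 0, "wy": 0, "wz": 0, "fingers": -1}, {"x": 0.011, "y": 0, "z": 0, "wx": 0, "wy": 0, "wz": 0, "fingers": -1}, {"x": 0.011, "y": 0, "z": 0, "wx": 0, "wy": 0, "wz": 0, "fingers": -1}, {"x": 0.011, "y": 0, "z": 0, "wx": 0, "wy": 0, "wz": 0, "fingers": -1}]}}

```text
clock: 15.32
tool_pos: [0.6862, -0.0238, 0.0916]
eef_rot: [0.669, 0.743, 0.005, 0.002]
contact_force: [0.2, -0.4, 1.2]
opening: 0.001
```

```bash
python3 -c "
from t import *
need(PO+up*.0885+.005*px-.068*py)
save('side','side6')"; python3 bl.py side side6
```

```text
t 15.325 tcp [ 0.6862 -0.0238  0.0916] press [0.0076, -0.0841, 0.0916] F [ 0.21 -0.41  1.17] op 0.0
shift units [ 0.0202 -0.0033  0.0039] turn units [ 0.0028 -0.0012 -0.0001] z axis [ 0.008  0.005 -1.   ]
side blank px [221 210  42  30 689] rect ((4.807865142822266, -2.8891754150390625), (135.80267333984375, 83.80804443359375), 89.29814147949219) bbox [-37.77748  -70.411934] [47.029945 65.42155 ]
 corners [[43.20000076293945, -64.0999984741211], [46.29999923706055, 51.29999923706055], [-30.899999618530273, 65.4000015258789], [-37.79999923706055, -58.29999923706055]]
 platen 1208 ((24.18218994140625, 1.5533905029296875), (209.97314453125, 224.70144653320312), 0.027335958555340767)
 tab 15 [235. 214.] [ 54.6 -37.9] [ 49.1 -53.8] [ 60.4 -23.4]
 tab 15 [221. 227.] [54.7 41.6] [49.7 25.6] [58.7 53.3]
 tab 24 [225. 240.] [ 5.8 87.2] [-5.9 79.8] [20.8 93.7]
```

Call:
{"method": "apply_moves", "body": {"series": [{"x": 0.008, "y": -0.001, "z": 0.003, "wx": 0.001, "wy": 0, "wz": 0, "fingers": -1}, {"x": 0.007, "y": -0.001, "z": 0, "wx": 0, "wy": 0, "wz": 0, "fingers": -1}, {"x": 0.005, "y": 0, "z": 0, "wx": 0, "wy": 0, "wz": 0, "fingers": -1}, {"x": 0.003, "y": 0, "z": 0, "wx": 0, "wy": 0, "wz": 0, "fingers": -1}]}}

```text
clock: 15.88
tool_pos: [0.6848, -0.0111, 0.0919]
eef_rot: [0.671, 0.741, 0.0, 0.006]
contact_force: [0.7, -1.6, 2.0]
opening: 0.008
```

Call:
{"method": "apply_moves", "body": {"series": [{"x": 0.003, "y": 0, "z": 0, "wx": 0, "wy": 0, "wz": 0, "fingers": -1}, {"x": 0.003, "y": 0, "z": 0, "wx": 0, "wy": 0, "wz": 0, "fingers": -1}]}}

```text
clock: 16.12
tool_pos: [0.6844, -0.0069, 0.0918]
eef_rot: [0.671, 0.741, -0.001, 0.007]
contact_force: [-0.4, -2.6, 3.3]
opening: 0.004
```

```bash
python3 -c "
from t import *
need(PO+up*.0885+.005*px-.068*py)
save('side','side7')"; python3 bl.py side side7
```

```text
t 16.125 tcp [ 0.6844 -0.0069  0.0918] press [0.0076, -0.0672, 0.0918] F [-0.41 -2.63  3.25] op 0.0
shift units [-0.001  -0.0033  0.0042] turn units [ 0.0026  0.0035 -0.0018] z axis [ 0.009 -0.01  -1.   ]
side blank px [217 213  44  30 690] rect ((4.367458343505859, 13.792095184326172), (85.09518432617188, 137.7151641845703), 0.6645760536193848) bbox [-38.857285 -54.960625] [46.613796 82.49661 ]
 corners [[45.70000076293945, -44.099998474121094], [45.79999923706055, 73.5999984741211], [-36.099998474121094, 78.80000305175781], [-34.900001525878906, -50.70000076293945]]
 platen 1107 ((24.058937072753906, 0.08672332763671875), (225.36007690429688, 210.85897827148438), 89.96064758300781)
 tab 14 [235. 214.] [ 53.8 -36.6] [ 49.6 -49. ] [ 58.9 -26.2]
 tab 17 [221. 227.] [53.2 40.9] [47.  28.4] [60.1 54.4]
 tab 26 [225. 240.] [ 6.2 87.6] [-6.9 78.8] [20.9 95.5]
```

Call:
{"method": "apply_moves", "body": {"series": [{"x": 0.003, "y": 0, "z": 0, "wx": 0, "wy": 0, "wz": 0, "fingers": -1}, {"x": 0.004, "y": 0, "z": 0, "wx": 0, "wy": 0, "wz": 0, "fingers": -1}, {"x": 0.004, "y": 0, "z": 0, "wx": 0, "wy": 0, "wz": 0, "fingers": -1}]}}

```text
clock: 16.55
tool_pos: [0.6838, -0.0019, 0.0918]
eef_rot: [0.672, 0.74, -0.003, 0.009]
contact_force: [-0.6, -10.4, 6.1]
opening: 0.003
```

```bash
python3 -c "
from t import *
need(PO+up*.0885+.005*px-.068*py)
save('side','side8')"; python3 bl.py side side8
```

```text
t 16.55 tcp [ 0.6838 -0.0019  0.0918] press [0.0076, -0.0621, 0.0918] F [ -0.56 -10.42   6.08] op 0.0
shift units [-0.0073 -0.0032  0.0042] turn units [ 0.0023  0.0058 -0.0027] z axis [ 0.009 -0.018 -1.   ]
side blank px [216 214  44  30 687] rect ((4.3736419677734375, 19.232501983642578), (84.6789779663086, 136.39089965820312), 0.6715758442878723) bbox [-38.712585 -49.160786] [46.3398  87.02182]
 corners [[45.599998474121094, -38.0], [45.70000076293945, 79.0999984741211], [-38.70000076293945, 82.69999694824219], [-32.0, -49.20000076293945]]
 platen 1118 ((19.718544006347656, 1.9255905151367188), (224.34539794921875, 205.41624450683594), 89.70328521728516)
 tab 10 [234. 214.] [ 53.4 -33.6] [ 47.3 -41. ] [ 58.8 -25.7]
 tab 13 [221. 227.] [53.7 39.1] [48.7 26.4] [59.3 51.1]
 tab 23 [226. 240.] [ 4.6 86.9] [-7.2 79.4] [19.4 94.8]
```

Seated against the left stop (10 N). I'll withdraw sideways, go up, then check from both cameras.

Call:
{"method": "apply_moves", "body": {"series": [{"x": -0.006, "y": 0, "z": 0, "wx": 0, "wy": 0, "wz": 0, "fingers": -1}, {"x": -0.03, "y": 0, "z": 0, "wx": 0, "wy": 0, "wz": 0, "fingers": -1}, {"x": -0.03, "y": 0, "z": -0.02, "wx": 0, "wy": 0, "wz": 0, "fingers": -1}, {"x": 0, "y": -0.03, "z": -0.06, "wx": 0, "wy": 0, "wz": 0, "fingers": -1}, {"x": 0, "y": -0.06, "z": -0.05, "wx": 0, "wy": 0, "wz": 0, "fingers": -1}, {"x": 0, "y": -0.06, "z": -0.03, "wx": 0, "wy": 0, "wz": 0, "fingers": -1}, {"x": -0.03, "y": -0.05, "z": 0, "wx": 0, "wy": 0, "wz": 0, "fingers": -1}, {"x": 0, "y": 0, "z": 0, "wx": 0, "wy": 0, "wz": 0, "fingers": -1}]}}

```text
clock: 17.6
tool_pos: [0.5251, -0.0836, 0.2203]
eef_rot: [0.668, 0.744, 0.003, 0.002]
contact_force: [0.3, 0.5, -0.6]
opening: 0.007
```

```bash
python3 -c "
from t import *
need(PO+up*.0885-.08*px+.015*py)
save('side','side9');save('top','top9')
a=cv2.imread('pics/top9.png')[110:240,190:340];b=cv2.imread('pics/side9.png')[160:280,160:310]
cv2.imwrite('pics/c9.png',np.hstack([cv2.resize(a,(400,347)),cv2.resize(b,(400,347))]))"; python3 bl.py side side9;python3 bl.py top top9
```

```text
t 17.6 tcp [ 0.5251 -0.0836  0.2203] press [-0.1589, -0.1268, 0.2203] F [ 0.29  0.49 -0.63] op 0.01
shift units [0.1769 0.0978 0.1656] turn units [ 0.0022 -0.0003  0.0007] z axis [ 0.007  0.002 -1.   ]
side blank px [216 213  44  31 699] rect ((3.514781951904297, 18.355304718017578), (136.20700073242188, 86.40885162353516), 89.07154083251953) bbox [-39.00338 -50.25324] [46.890533 87.02182 ]
 corners [[45.70000076293945, -44.099998474121094], [45.70000076293945, 79.0999984741211], [-33.400001525878906, 85.5999984741211], [-34.79999923706055, -44.70000076293945]]
 platen 1289 ((21.821746826171875, 1.0440597534179688), (227.19163513183594, 207.02789306640625), 88.876708984375)
 tab 14 [235. 213.] [ 53.6 -40.1] [ 46.2 -50.7] [ 59.7 -26.5]
 tab 10 [220. 228.] [55.3 46. ] [51.  37.2] [60.7 52.5]
 tab 19 [226. 240.] [ 5.2 86. ] [-6.2 78.3] [17.2 92.8]
top blank px [ 229  167   45   29 1056] rect ((5.789928436279297, 13.82574462890625), (79.51020050048828, 128.77902221679688), 0.15861040353775024) bbox [-34.073624 -50.522152] [45.428448 78.27966 ]
 corners [[42.5, -49.29999923706055], [44.20000076293945, 77.19999694824219], [-32.0, 76.69999694824219], [-30.799999237060547, -49.20000076293945]]
 platen 1749 ((15.1177978515625, -1.0327606201171875), (189.93589782714844, 219.9810791015625), 0.04037065431475639)
 tab 24 [268. 164.] [ 51.8 -42.2] [ 45.9 -53.3] [ 58.6 -28.8]
 tab 22 [242. 166.] [52.4 38.3] [46.  28.8] [58.5 49.6]
 tab 23 [227. 183.] [ 5.6 85.1] [-7.4 79.9] [17.4 95.3]
```

View pics/c9.png

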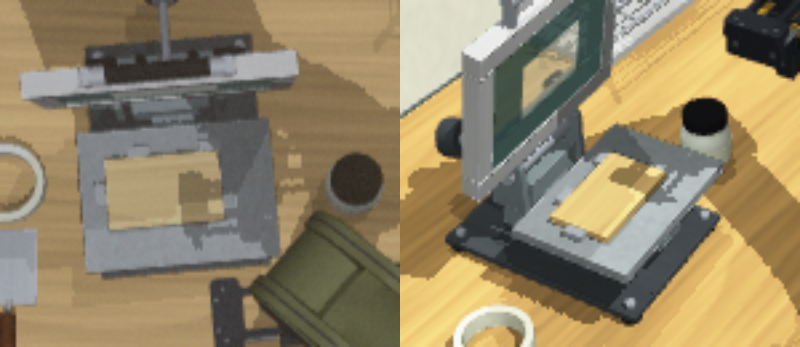

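Top view, unoccluded: centre (5.8, 13.8) mm, 0.2° off square, touching all three tabs, screen standing. One last check before handing in: the other objects against the first pictures, and the screen angle from depth.

Run:
```python
from t import *
a=np.load('pics/top0.npz')['p'];b=np.load('pics/top9.npz')['p']
for nm,(u,v,w,h) in dict(tape=(174,160,34,36),knife=(180,193,26,70),jar=(308,164,30,28),squeegee=(50,220,86,94),inkA_B=(410,195,30,28),spray=(398,246,46,34)).items():
    t=cv2.cvtColor(a[v:v+h,u:u+w],7); s=cv2.cvtColor(b[v-8:v+h+8,u-8:u+w+8],7)
    r=cv2.matchTemplate(s,t,cv2.TM_CCOEFF_NORMED); print(nm,np.array(cv2.minMaxLoc(r)[3])-8,r.max().round(3))
z=np.load('pics/side9.npz');P=cloud('side',z['d']);Q=np.stack([(P-HINGE)@px,(P-HINGE)@py,P[...,2]-.1115],-1)
m=(Q[...,2]>.05)&(Q[...,2]<.2)&(Q[...,0]>-.12)&(Q[...,0]<.03)&(abs(Q[...,1])<.11)
c=np.polyfit(Q[m][:,2],Q[m][:,0],1); print("screen angle ~",np.pi/2+np.arctan(c[0]),m.sum())
print(get_state()["contact_force"],get_state()["clock"])
```

```text
tape [0 0] 0.974
knife [0 0] 0.984
jar [0 0] 0.883
squeegee [0 0] 0.998
inkA_B [0 0] 0.865
spray [ 1 -1] 0.508
screen angle ~ 1.3901259101844454 1522
[-0.55285856  0.87936     0.21832041] 17.7
```

Run:
```python
from h import *
a=np.load('pics/side0.npz')['p'];b=np.load('pics/side9.npz')['p']
for nm,(u,v,w,h) in dict(spray=(362,136,32,70),inkA=(333,142,20,48)).items():
    r=cv2.matchTemplate(cv2.cvtColor(b[v-8:v+h+8,u-8:u+w+8],7),cv2.cvtColor(a[v:v+h,u:u+w],7),cv2.TM_CCOEFF_NORMED); print(nm,np.array(cv2.minMaxLoc(r)[3])-8,r.max().round(3))
finish_job()
```

```text
spray [0 0] 0.939
inkA [0 0] 0.899
the job is handed in; nothing more can be done
```

The press is set up and the job is handed in at about 18 s; `finish_job()` gives no verdict. I pushed the lift bar up past its balance point with closed fingertips from below. I then slid the blank to the far stops with two open fingertips and to the left stop with one closed pair.

**Last checks:**
- **Screen:** it stands at about 1.39 rad, measured from depth, with the arm well clear of it.
- **Blank:** the unobstructed top view puts its centre at (5.8, 13.8) mm, 0.2° off square, against a target of (5, 15) mm. I felt it meet the far stops at about 7 N and the left stop at about 10 N.
- **Arm:** it is about 20 cm up in front of the press. The last force reading, about 1 N, looked like sensor noise.
- **Other objects:** none showed any movement in the image comparison.

**Disagreements:**
- **Blank position:** the side view put the centre at (3.5, 18.4) mm. Its outline there includes the blank's visible side faces, so I trusted the top view.
- **Spray bottle:** it matched poorly in the top view (0.51, about a 1-pixel shift), but in the side view it showed no shift (0.94).
- **Lift:** mid-lift the fingers pressed on the bar with about 10 N for a moment, from friction, before the path was corrected.

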